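# Hold the grinder's lid halfway to its lock

## Task

Slide the grinder's lid out of its parking holder and seat it in the grinder's mouth with its lugs down through the two entry slots, disc flat on the collar. Then turn it clockwise (from above) to the pulse position, halfway to the lock, where the lid's pointers stand at the single long ribs, 30 degrees from the entry dots; never turn it on into the lock at the double dots. The lid is sprung and turns back by itself, so finish while still gripping it steadily there, and leave the things around it where they stand.

Things in the scene. Friction and masses are not known exactly. Their poses are not given: they have to be found in the camera images.
- lid_bar (a point): The loose grey lid, about 0.13 kg, 72 mm tall: this point is the centre of its upright finger bar, the part to grip, 50 mm long (x), 14 mm thick (y), 34 mm high, on a neck 20 mm across. It lies on the lid's axis, 55 mm above the lid's underside and 39 mm above the underside of its rim disc. z up; x along bar, lugs and the disc's two raised dark pointers. Same after half a turn.
- lid: The same lid as a whole, origin at the centre of its underside, same axes. From below: a plug 16 mm high, 62 mm across, tapered to 55 mm at its foot; at the foot two lugs 6 mm high, 14 mm wide, reaching to 38 mm from the axis at +x and -x; then the rim disc, 88 mm across, 6 mm thick (16 to 22 mm); the bar from 38 to 72 mm.
- holder: Fixed steel lid holder, a channel 155 mm long and 112 mm wide; origin on the table, x along the channel to its closed back, -x to its open front. Floor 6 mm thick, x = -80 to +75 mm. The lid stands on it at about x = 19 mm, its bar above the lips, turned up to 0.3 rad either way from x.
- holder_lips (a point): On the holder: middle of the front end of its two lips, at their underside (x = 0, 32 mm above the table), axes as the holder. Lips run from here to the back over the lid's disc: 4 mm play above it, 72 mm gap between them, tops 37 mm above the table; channel 94 mm wide, back wall at x = 67 mm. Slide the lid along -x until its axis is 30 mm or more before this point; then it lifts out.
- grinder: Fixed black grinder with an aluminium collar, 124 mm across the foot, 108 mm across the collar, 110 mm tall; origin at the centre of its underside, z up, x along the line through its two entry slots.
- grinder_mouth (a point): Centre of the mouth, level with the collar's flat top, axes as the grinder. A bore 66 mm across in a flange 8 mm thick, with slots at +x and -x for the lugs, 22 mm wide, reaching to 41 mm from the axis (a dot marks each). The lid enters with its bar along x, either way round, 0.1 rad to spare. Seated, its disc lies on the collar and its bar's centre 39 mm above this point; 2 mm vertical play.
- half_rib (a point): One of the two long raised ribs (7 x 3 mm) on the collar just outside the lid's disc, 50 mm from the axis, 30 degrees clockwise (seen from above) from the +x entry slot: the lid's pointer stands here at halfway. Its twin lies opposite. Two dots at 60 degrees mark the lock.
- drive_ring (a joint): Sprung ring inside the grinder, pushed by the lugs when the lid turns clockwise (negative about z): 0 at rest, grows with the turn, about 0.1 rad less than the lid's angle from entry because of idle play; end stop, locked, at 0.95 rad. Its spring gives about 0.03 N m at rest and 0.07 N m at halfway, and turns an unheld lid back.
- spice_b: Bystander, loose: small spice jar with a dark cap, 41 mm across and 104 mm tall, between and behind the task's things; origin at the centre of its underside.
- kitchen_timer: Bystander, loose: wind-up kitchen timer, 64 mm across and 49 mm tall, between and in front of the task's things; origin at the centre of its underside.
- tape_roll: Bystander, loose: roll of tape lying flat, 98 mm across and 25 mm tall, at the right front; origin at the centre of its underside.
- spice_a: Bystander, loose: spice jar with a light cap, 45 mm across and 100 mm tall, at the left back; origin at the centre of its underside.
- clip_jar: Bystander, loose: clip-top preserving jar, 115x95x117 mm, at the left; origin at the centre of its underside.
- bowl_0: Bystander, loose: small white bowl, 86 mm across and 51 mm tall, at the left front; origin at the centre of its underside.

How it is judged:
By the outcome, as a careful person would: the job done as asked, in the order asked, and still so for the second after the job is handed in, while the arm keeps its last pose, push and grip.
It also fails if it takes over 58 s, if anything falls off the work surface, if the arm or the gripper's body presses on something with over 40 N, if the wrist force passes 120 N, or if a joint passes its speed limit or range.

## Robot

A 7-joint arm with a two-finger parallel gripper is mounted at the origin on a cart in front of the work surface, level with it; the furniture and walls round the work are solid. World frame = base frame: x ahead of the robot, y to its left, z up, the work surface at z = 0. Lengths are in m, angles in rad, forces in N, time in s.
With the tool pointing down it reaches from about 0.35 to 0.9 m from the base axis. Payload 19.9 kg.
Tool frame: the origin (TCP) lies at the very end of the fingers, on their centre line; the grasp point (between the pads) lies 19 mm behind it (tcp_to_grasp is the distance from the TCP to the grasp point, in m); z points along the fingers, y is the line along which they close (so a half turn about z gives the same grasp; the last joint's range is limited). The gripper opens to 85 mm and grips with 20 to 120 N. Pads are 22 mm wide; open, the fingers measure 114 mm over their backs; the gripper's body (76 mm by 85 mm) begins 54 mm behind the grasp point. The pads swing forward as they close: fully open they stand 13 mm farther back than shut.
Start: joints at [1.147, 0.417, -0.01, 1.614, 0.005, 1.111, -0.053], TCP at [0.233, -0.58, 0.231] pointing down, gripper open.
Joint ranges: [-2.81, 2.81], [-0.39, 2.02], [-1.27, 1.25], [0.06, 2.57], [-1.19, 4.33], [0.19, 2], [-2.82, 2.82]. Speed limits (rad/s): [1.89, 1.89, 2.39, 2.39, 3.01, 3.01, 3.01].

## Interface

Orientations are given as a rotation vector (axis times angle).
In Python, from workcell import * gives the robot as it stands. The module is installed in compiled form; this text tells all that it offers.
- The arm moves only by the tool step_arm, never from a script. Its argument "rows" is a list of rows, each a list of 5 numbers: the shift along the tool's x, y, z in mm, then the turn about the tool's z in rad, then the closure, from -1 (fully open) to 1 (shut). A call has 1 to 5 rows; each row is the pose to reach, as a shift and turn from the pose commanded when the call began, along the tool's axes at that moment; what a row does not reach only later rows make up. A row lasts 1/10 s, in which the tool goes at most 50 mm and 8.59 degrees, less where a joint would pass 70% of its speed; a pose out of reach is approached as far as the arm can. A call with a gripper value outside its range is refused whole. The fingers move at their own pace and stop on an object; "grip_force" is the grip in N (left out, the last holds). Time passes only in rows, so rows that repeat a pose let the fingers close. It gives the time, the measured TCP pose, the force, the opening and the grip force at its end, in the units of the state.
- observe(): the state, without advancing time (a new reading comes with each control period).
- capture(name): name is "scene" or "top" or "wrist"; returns the picture (480x640x3 uint8, red, green, blue); there is no depth.
- camera_info(name): a dict with "mtx" (3x3 intrinsics, pixels), "D" ([k1, k2, p1, p2, k3] as OpenCV has them; the pictures are not rectified), "eye" and "rotation" of the camera in the world; the wrist camera has in their place "T_tool_cam" (4x4, takes a point from camera to tool coordinates, whose origin is the TCP and whose axes are the flange's). Camera axes: x right, y down, z forward; pixel columns grow to the right and rows downward; lengths in m; the calibration is good to about 2 mm. A picture is of the moment at which its call begins: read the wrist's pose just before it. camera_info takes no time and is no camera call.
- hand_in(): hands the job in; it is judged then, once.
Trained networks look in the newest picture that a camera, given by its name, has taken for a name from the list of things; names that differ only in an ending like _2 or _b are one class to them, and where a whole thing is asked for, a point or a joint stands for the part that bears it (a point fixed in the world has none). Each returns a list of dicts, best first, with "conf" (0 to 1); they miss things now and then, are a little off and sometimes report something else, mostly with a low value. They report only what shows in the picture. A call takes as long as a camera call.
- recognise(camera, query): "extent" ([left, top, right, bottom] in pixels, round what is visible of it).
- trace(camera, query): "mask" (480x640 bool, what is visible of it) and "extent" ([left, top, right, bottom] in pixels, round what is visible of it).
- pinpoint(camera, query): "position" ([column, row] in pixels: a listed point, or the origin of a listed thing).
The state is a dict: "time": time; "joints": joint angles; "dq": joint speeds; "joint_torque": joint torques, N m; "tool_pos": TCP position; "tcp_rot": TCP orientation; "wrist_force": force on the tool from outside, world axes, zero at the start; "torque": the same for the moment, N m; "finger_gap": finger opening in m; "grip_force": force on a finger pad.
Only numpy, scipy, OpenCV 4.12 (cv2) and the standard library are available. Lean on these libraries where they do the work, as an engineer would, in place of code of your own. Each camera call takes 0.05 s, during which the arm holds its last target. There are 200 camera calls.

## Working session

There is one attempt and no reset: what is moved stays moved. The work goes in short steps, Python scripts to look and compute and a tool call to move; the robot and the scene stay as the last step left them, time stands still between calls to the robot, and variables do not carry over. Pictures are saved under pics/ and viewed, at most 10 in all, crops included, and the job is handed in when it is done.

Besides the shell and the picture viewer there is one more tool, called after ">>>" as name(argument=value, ...) on one line, values as JSON. step_arm: Moves the arm, as the interface text tells. Its arguments: {"type":"object","properties":{"rows":{"type":"array"},"grip_force":{"type":"number"}},"required":["rows"]}

```bash
mkdir -p pics; cat > h.py <<'E'
from workcell import *
import numpy as np, cv2
from scipy.spatial.transform import Rotation as R
def cam(name):
    c=camera_info(name)
    K=np.array(c["mtx"]);D=np.array(c["D"],float)
    if name=="wrist":
        s=observe();T=np.eye(4);T[:3,:3]=R.from_rotvec(s["tcp_rot"]).as_matrix();T[:3,3]=s["tool_pos"]
        T=T@np.array(c["T_tool_cam"]);return K,D,T[:3,3],T[:3,:3]
    return K,D,np.array(c["eye"]),np.array(c["rotation"])
def ray(name,px,C=None):
    K,D,e,r=C or cam(name)
    u=cv2.undistortPoints(np.array([[px]],float),K,D)[0,0]
    d=r@np.array([u[0],u[1],1]);return e,d/np.linalg.norm(d)
def atz(name,px,z,C=None):
    e,d=ray(name,px,C);return e+d*(z-e[2])/d[2]
def tri(rays):
    A=np.zeros((3,3));b=np.zeros(3)
    for e,d in rays:
        P=np.eye(3)-np.outer(d,d);A+=P;b+=P@e
    return np.linalg.solve(A,b)
def proj(name,X,C=None):
    K,D,e,r=C or cam(name)
    return cv2.projectPoints((np.atleast_2d(X)-e)@r,np.zeros(3),np.zeros(3),K,D)[0][:,0]
def save(n,im): cv2.imwrite("pics/"+n,im[:,:,::-1])
E
python3 - <<'E'
from h import *
s=observe();print({k:np.round(v,3) for k,v in s.items()})
for c in("scene","top","wrist"):
    save(c+"0.png",capture(c));i=camera_info(c);print(c,{k:np.round(v,3).tolist() for k,v in i.items()})
for q in("lid_bar","holder_lips","grinder_mouth","half_rib","holder","grinder","spice_b","kitchen_timer"):
    rs=[]
    for c in("scene","top"):
        p=pinpoint(c,q);print(q,c,[(np.round(a["position"],1).tolist(),round(a["conf"],2)) for a in p[:3]])
        if p: rs.append(ray(c,p[0]["position"]))
    if len(rs)==2: print("  ",np.round(tri(rs),4))
a=cv2.imread("pics/scene0.png");b=cv2.imread("pics/top0.png")
cv2.imwrite("pics/both.png",cv2.resize(np.vstack([a,b]),(450,600)) if 0 else a)
E
```

```text
{'time': np.float64(0.0), 'joints': array([ 1.148,  0.418, -0.01 ,  1.614,  0.005,  1.111, -0.053]), 'dq': array([0.001, 0.001, 0.001, 0.001, 0.   , 0.   , 0.001]), 'joint_torque': array([-1.0000e-03, -8.6444e+01,  6.7800e-01, -4.3489e+01,  1.9000e-02,
        8.0000e-03, -0.0000e+00]), 'tool_pos': array([ 0.233, -0.58 ,  0.231]), 'tcp_rot': array([-3.083e+00, -5.960e-01,  1.000e-03]), 'wrist_force': array([ 0.257, -0.449, -0.052]), 'torque': array([-0.042,  0.041, -0.013]), 'grip_force': np.float64(0.0), 'finger_gap': np.float64(0.085)}
scene {'mtx': [[610.069, 0.0, 321.11], [0.0, 610.069, 240.683], [0.0, 0.0, 1.0]], 'D': [-0.182, 0.0, 0.0, 0.0, 0.0], 'eye': [-0.121, 0.242, 1.387], 'rotation': [-1.698, 2.191, -0.585]}
top {'mtx': [[467.678, 0.0, 317.837], [0.0, 467.678, 233.309], [0.0, 0.0, 1.0]], 'D': [-0.125, 0.0, 0.0, 0.0, 0.0], 'eye': [0.318, 0.063, 1.172], 'rotation': [-2.136, 2.07, -0.241]}
wrist {'mtx': [[402.436, 0.0, 322.869], [0.0, 402.436, 240.279], [0.0, 0.0, 1.0]], 'D': [-0.011, 0.0, 0.0, 0.0, 0.0], 'T_tool_cam': [[-0.001, -0.964, -0.267, 0.068], [1.0, -0.001, 0.0, 0.0]
[... 465 characters left out ...]
cene [([279.7, 243.7], 0.7), ([401.9, 238.1], 0.63)]
half_rib top [([282.2, 214.9], 0.56)]
   [0.0986 0.1528 1.2791]
holder scene [([401.4, 238.2], 0.91)]
holder top [([407.3, 235.3], 0.71)]
   [0.0986 0.1528 1.2791]
grinder scene [([275.2, 280.7], 0.62), ([354.5, 304.7], 0.52)]
grinder top [([271.6, 240.9], 0.84)]
   [0.0986 0.1528 1.2791]
spice_b scene [([324.5, 219.0], 0.97), ([202.8, 248.2], 0.72), ([404.2, 220.1], 0.52)]
spice_b top [([208.9, 191.3], 0.72), ([339.0, 188.7], 0.67), ([281.9, 216.8], 0.4)]
   [0.0986 0.1528 1.2791]
kitchen_timer scene [([352.8, 305.0], 0.77), ([188.0, 346.2], 0.61)]
kitchen_timer top [([342.7, 291.0], 0.73), ([276.5, 243.5], 0.5)]
   [0.0986 0.1528 1.2791]
```

View pics/top0.png

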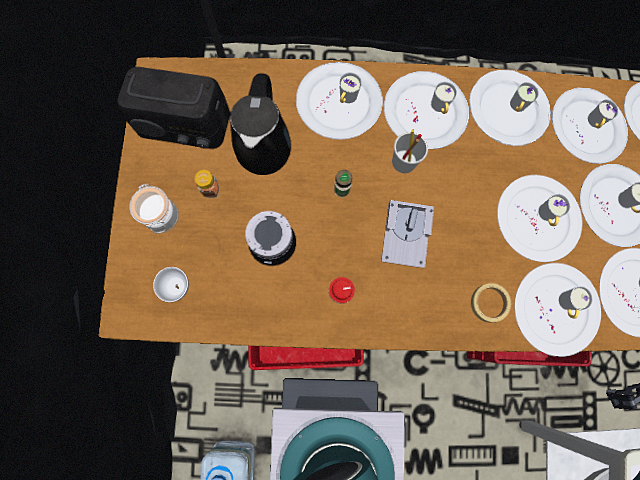

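View pics/scene0.png

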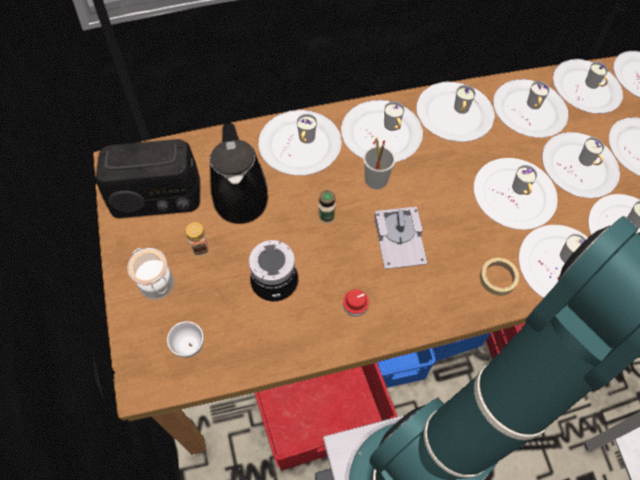

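The top picture shows the holder at about (408,233) with the lid's bar at (410,218), open towards the robot, and the grinder at (270,235). The timer is at (342,290) and the dark-capped spice jar at (343,183). `rotation` is a rotation vector, so I'll fix the helper.

```bash
sed -i 's/np.array(c\["rotation"\])/R.from_rotvec(c["rotation"]).as_matrix()/' h.py
python3 - <<'E'
from h import *
C={c:cam(c) for c in("scene","top")}
P=dict(grinder_mouth=((271.3,259.2),(268.1,232.2),.110),half_rib=((279.7,243.7),(282.2,214.9),.11),holder_lips=((401.6,233.7),(409.6,232),.032),holder=((401.4,238.2),(407.3,235.3),0),grinder=((275.2,280.7),(271.6,240.9),0),spice_b=((324.5,219),(339,188.7),0),kitchen_timer=((352.8,305),(342.7,291),0),bar_top=((400,222),(410.7,220.2),.061))
for k,(a,b,z) in P.items():
    print(k,np.round([tri([ray("scene",a,C["scene"]),ray("top",b,C["top"])]),atz("scene",a,z,C["scene"]),atz("top",b,z,C["top"])],3).tolist())
# holder outline corners at floor / wall
for p in((390,200),(433,207),(424,268),(383,261)): print("corner",np.round(atz("top",p,.02,C["top"]),3))
T=R.from_rotvec(observe()["tcp_rot"]).as_matrix();print(T.round(3))
E
```

```text
grinder_mouth [[0.56, 0.18, 0.109], [0.559, 0.179, 0.11], [0.56, 0.18, 0.11]]
half_rib [[0.608, 0.15, 0.088], [0.595, 0.151, 0.11], [0.603, 0.149, 0.11]]
holder_lips [[0.59, -0.166, 0.032], [0.59, -0.166, 0.032], [0.59, -0.166, 0.032]]
holder [[0.584, -0.164, 0.021], [0.594, -0.171, 0.0], [0.589, -0.167, 0.0]]
grinder [[0.563, 0.18, -0.012], [0.555, 0.177, 0.0], [0.563, 0.182, 0.0]]
spice_b [[0.714, 0.009, -0.02], [0.701, 0.01, -0.0], [0.709, 0.012, 0.0]]
kitchen_timer [[0.442, 0.001, -0.002], [0.443, 0.006, 0.0], [0.44, -0.003, 0.0]]
bar_top [[0.616, -0.167, 0.048], [0.609, -0.164, 0.061], [0.613, -0.164, 0.061]]
corner [ 0.676 -0.119  0.02 ]
corner [ 0.662 -0.231  0.02 ]
corner [ 0.502 -0.204  0.02 ]
corner [ 0.516 -0.101  0.02 ]
[[ 0.928  0.373 -0.   ]
 [ 0.373 -0.928  0.   ]
 [-0.    -0.    -1.   ]]
```

>>> step_arm(rows=[[50,-25,0,0.1,-1],[100,-50,0,0.2,-1],[145,-75,0,0.3,-1],[190,-97,0,0.4,-1],[235,-120,0,0.5,-1]])

```text
time: 1.45
tool_pos: [0.3982, -0.3899, 0.2315]
tcp_rot: [3.135, -0.192, 0.0]
wrist_force: [1.0, -1.3, 0.1]
finger_gap: 0.0852
grip_force: 0.0
```

```bash
cat >> h.py <<'E'
def st():
    s=observe();M=R.from_rotvec(s["tcp_rot"]).as_matrix();yaw=np.arctan2(M[1,0],M[0,0])
    return s,M,yaw
def to(x,y,z,yaw):
    s,M,w=st();d=M.T@(np.array([x,y,z])-s["tool_pos"])*1000
    print("t",round(float(s["time"]),2),"pos",s["tool_pos"].round(4),"yaw",round(w,4),"F",s["wrist_force"].round(1),"Tq",s["torque"].round(2),"q",s["joints"].round(2),"gap",round(float(s["finger_gap"]),4),"->",d.round(1),"turn",round((w-yaw+np.pi)%(2*np.pi)-np.pi,4))
E
python3 -c "
from h import *
to(.6,-.165,.23,-.14)"
```

```text
t 1.45 pos [ 0.3982 -0.3899  0.2315] yaw -0.1224 F [ 1.  -1.3  0.1] Tq [-0.   -0.08  0.  ] q [ 0.74  0.3  -0.03  1.78  0.01  1.06 -0.98] gap 0.0852 -> [ 172.9 -247.8    1.5] turn 0.0176
```

>>> step_arm(rows=[[28,-40,0,0,-1],[56,-80,0,0,-1],[84,-120,0,0,-1],[112,-160,0,0,-1],[140,-200,0,0,-1]])

```text
time: 1.95
tool_pos: [0.5608, -0.2078, 0.2315]
tcp_rot: [3.136, -0.186, 0.001]
wrist_force: [0.0, -0.3, -0.2]
finger_gap: 0.0854
grip_force: 0.0
```

>>> step_arm(rows=[[30,-44,0,0,-1],[30,-44,0,0,-1],[30,-44,0,0,-1],[30,-44,0,0,-1]])

```text
time: 2.35
tool_pos: [0.5941, -0.1703, 0.2312]
tcp_rot: [3.136, -0.187, -0.001]
wrist_force: [-0.5, -0.9, -0.1]
finger_gap: 0.0854
grip_force: 0.0
```

```bash
python3 - <<'E'
from h import *
to(.6,-.165,.23,-.14)
C=cam("wrist");save("w1.png",capture("wrist"))
for q,z in(("lid_bar",.061),("lid",.006),("holder_lips",.032),("holder",0)):
    p=pinpoint("wrist",q);print(q,[(np.round(a["position"],1).tolist(),round(a["conf"],2),atz("wrist",a["position"],z,C).round(4).tolist()) for a in p[:3]])
E
```

```text
t 2.35 pos [ 0.5941 -0.1703  0.2312] yaw -0.1193 F [-0.5 -0.9 -0.1] Tq [-0.01  0.03 -0.03] q [ 0.34  0.41 -0.15  1.63  0.07  1.11 -1.52] gap 0.0854 -> [ 5.2 -6.   1.2] turn 0.0207
lid_bar [([313.8, 194.7], 0.87, [0.6131, -0.1658, 0.061])]
lid [([317.0, 182.3], 0.74, [0.6155, -0.1678, 0.006])]
holder_lips []
holder []
```

View pics/w1.png

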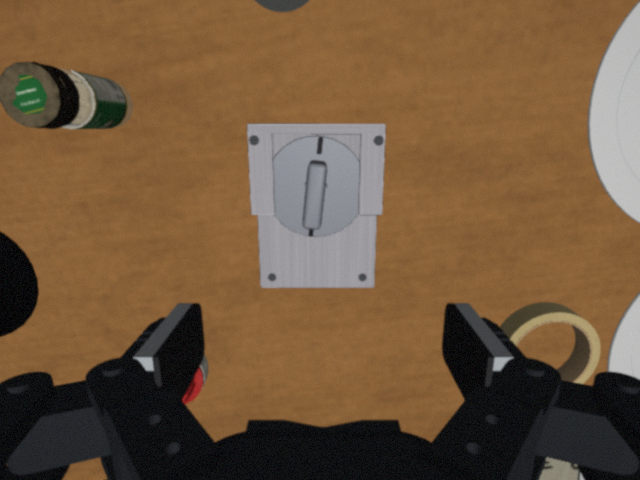

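The wrist picture shows the holder square to the image, with corners at (248,124), (386,124), (376,288) and (261,288). The lid's bar runs from (317,161) to (313,230), with pointers at (320,145) and (311,233).

```bash
python3 - <<'E'
from h import *
C=cam("wrist")
im=cv2.imread("pics/w1.png")
w=lambda p,z:atz("wrist",p,z,C)
def ang(a,b): d=a-b;return round(np.arctan2(d[1],d[0]),4)
pt,pb=w((320,145),.028),w((311,233),.028);print("pointers",pt.round(4),pb.round(4),ang(pt,pb),(pt+pb)/2)
b1,b2=w((318,166),.078),w((313,225),.078);print("bar",b1.round(4),b2.round(4),ang(b1,b2),(b1+b2)/2)
for z,ps in((.006,((261,288),(376,288))),(.037,((250,214),(383,214),(248,124),(386,124)))):
    print([w(p,z).round(4).tolist() for p in ps])
l=w((272,277),.006),w((362,277),.006),w((254,140),.037),w((379,140),.037);print([x.round(4).tolist() for x in l])
print("holder yaw",ang((l[2]+l[3])/2,(l[0]+l[1])/2), ang(l[0],l[1])-np.pi/2,ang(l[2],l[3])-np.pi/2)
# fit disc circle via trace
t=trace("wrist","lid")
if t:
    m=t[0]["mask"];print(t[0]["conf"],t[0]["extent"])
    c=max(cv2.findContours(m.astype(np.uint8),0,2)[0],key=len);q=np.array([w(p[0],.028)[:2] for p in c])
    A=np.c_[q,np.ones(len(q))];s=np.linalg.lstsq(A,(q**2).sum(1),rcond=None)[0];print("circ",s[:2]/2,np.sqrt(s[2]+(s[:2]**2).sum()/4))
# minAreaRect of bar bright/dark? print crop
save("x.png",im[:,:,::-1]) if 0 else None
cv2.imwrite("pics/w1c.png",cv2.resize(im[110:300,230:410],None,fx=3,fy=3,interpolation=2))
E
```

```text
pointers [ 0.649  -0.1746  0.028 ] [ 0.5745 -0.1574  0.028 ] -0.2271 [ 0.61176975 -0.16599841  0.028     ]
bar [ 0.6363 -0.1719  0.078 ] [ 0.5931 -0.1627  0.078 ] -0.2095 [ 0.61469948 -0.16733272  0.078     ]
[[0.5196, -0.1002, 0.006], [0.506, -0.2122, 0.006]]
[[0.5996, -0.1084, 0.037], [0.586, -0.2211, 0.037], [0.6727, -0.1192, 0.037], [0.6594, -0.2295, 0.037]]
[[0.5297, -0.1127, 0.006], [0.5191, -0.1996, 0.006], [0.6598, -0.1219, 0.037], [0.6475, -0.2228, 0.037]]
holder yaw -0.1248 -0.12069632679489661 -0.1207963267948966
0.57 [273.4, 137.9, 361.5, 235.5]
circ [ 0.61411408 -0.16623822] 0.0428427088721646
```

View pics/w1c.png

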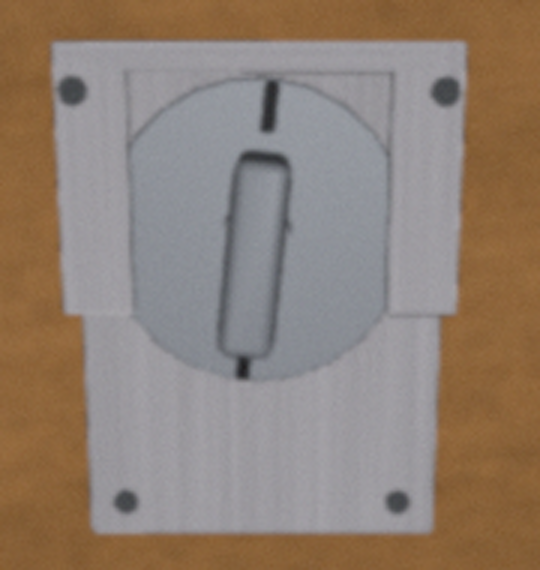

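```bash
python3 -c "
from h import *
to(.613,-.1665,.045,-.215)"
```

```text
t 2.65 pos [ 0.5944 -0.17    0.2314] yaw -0.1193 F [-0.1 -0.6 -1.4] Tq [0.04 0.01 0.  ] q [ 0.35  0.41 -0.15  1.63  0.07  1.11 -1.52] gap 0.085 -> [ 18.1  -5.7 186.4] turn 0.0957
```

>>> step_arm(rows=[[18,-6,30,0.095,-1],[18,-6,70,0.095,-1],[18,-6,110,0.095,-1],[18,-6,140,0.095,-1],[18,-6,140,0.095,-1]])

```text
time: 3.15
tool_pos: [0.6109, -0.1652, 0.0875]
tcp_rot: [-3.123, 0.335, 0.01]
wrist_force: [0.4, 0.1, 0.6]
finger_gap: 0.085
grip_force: 0.0
```

```bash
python3 - <<'E'
from h import *
to(.613,-.1665,.045,-.215)
C=cam("wrist");im=capture("wrist");p=pinpoint("wrist","lid_bar");print([(np.round(a["position"],1).tolist(),round(a["conf"],2),atz("wrist",a["position"],.061,C).round(4).tolist()) for a in p[:2]])
e=np.array([[.613,-.1665,.078]]);x=np.array([np.cos(.215),-np.sin(.215),0])
y=np.array([np.sin(.215),np.cos(.215),0])
q=proj("wrist",np.vstack([e+x*.025*a+y*.007*b for a,b in((1,1),(1,-1),(-1,-1),(-1,1))]),C)
im=im.copy();cv2.polylines(im,[q.astype(int)],True,(255,0,0),1);save("w2.png",im)
E
```

```text
t 3.15 pos [ 0.6109 -0.1652  0.0875] yaw -0.2135 F [0.4 0.1 0.6] Tq [ 0.01  0.02 -0.05] q [ 0.31  0.6  -0.13  1.69  0.09  0.86 -1.64] gap 0.085 -> [ 2.6  0.8 42.5] turn 0.0015
[([323.8, 281.4], 0.68, [0.6126, -0.1662, 0.061])]
```

View pics/w2.png

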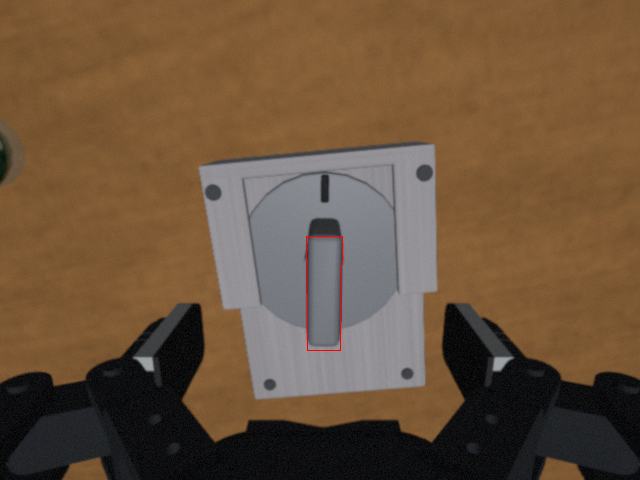

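The drawn bar outline falls on the real bar, spanning (308–341, 237–348). I'll descend and grip.

>>> step_arm(rows=[[2.5,1,15,0,-1],[2.5,1,30,0,-1],[2.5,1,40,0,-1],[2.5,1,42,0,-1],[2.5,1,42,0,-1]])

```text
time: 3.75
tool_pos: [0.6153, -0.1668, 0.049]
tcp_rot: [-3.124, 0.334, 0.001]
wrist_force: [0.5, 0.5, -0.1]
finger_gap: 0.0854
grip_force: 0.0
```

>>> step_arm(rows=[[0,0,0,0,0],[0,0,0,0,0.5],[0,0,0,0,1],[0,0,0,0,1],[0,0,0,0,1]], grip_force=60)

```text
time: 4.25
tool_pos: [0.6156, -0.1669, 0.0494]
tcp_rot: [-3.124, 0.334, -0.0]
wrist_force: [-0.4, 2.2, 14.1]
finger_gap: 0.0131
grip_force: 61.5
```

>>> step_arm(rows=[[0,0,0,0,1],[0,0,0,0,1],[0,0,0,0,1],[0,0,0,0,1],[0,0,0,0,1]])

```text
time: 4.75
tool_pos: [0.6156, -0.1669, 0.0495]
tcp_rot: [-3.124, 0.334, -0.0]
wrist_force: [-0.7, 0.4, 5.2]
finger_gap: 0.0129
grip_force: 59.1
```

```bash
python3 - <<'E'
from h import *
s,M,w=st();h=-.121
t=s["tool_pos"]-.056*np.array([np.cos(h),np.sin(h),0]);to(t[0],t[1],t[2]+.002,w)
E
```

```text
t 4.75 pos [ 0.6156 -0.1669  0.0495] yaw -0.2132 F [-0.7  0.4  5.2] Tq [0.04 0.17 0.06] q [ 0.3   0.65 -0.12  1.7   0.1   0.79 -1.65] gap 0.0129 -> [-55.8   5.2  -2. ] turn 0.0
```

>>> step_arm(rows=[[0,0,-2,0,1],[-6,0.6,-2,0,1],[-12,1.1,-2,0,1],[-19,1.8,-2,0,1],[-26,2.4,-2,0,1]])

```text
time: 5.25
tool_pos: [0.5887, -0.1637, 0.0512]
tcp_rot: [-3.124, 0.334, 0.001]
wrist_force: [0.2, -0.1, -1.7]
finger_gap: 0.0129
grip_force: 58.4
```

>>> step_arm(rows=[[-8,0.7,0,0,1],[-16,1.5,0,0,1],[-24,2.2,0,0,1],[-32,3,0,0,1],[-34,3.2,0,0,1]])

```text
time: 5.75
tool_pos: [0.5547, -0.1597, 0.0513]
tcp_rot: [-3.124, 0.335, 0.001]
wrist_force: [0.5, -0.6, -1.5]
finger_gap: 0.0132
grip_force: 58.4
```

```bash
python3 - <<'E'
from h import *
s,M,w=st();to(s["tool_pos"][0],s["tool_pos"][1],.2,w)
p0=np.array([.593,-.165,0]);print("before lips",(s["tool_pos"]-p0)@[np.cos(.121),-np.sin(.121),0])
E
```

```text
t 5.75 pos [ 0.5547 -0.1597  0.0513] yaw -0.2134 F [ 0.5 -0.6 -1.5] Tq [-0.05 -0.02 -0.07] q [ 0.32  0.57 -0.12  1.86  0.1   0.72 -1.64] gap 0.0132 -> [-1.000e-01  0.000e+00 -1.487e+02] turn 0.0
before lips -0.03865061771547478
```

>>> step_arm(rows=[[-4,0,-10,0,1],[-5,0,-40,0,1],[-5,0,-80,0,1],[-5,0,-120,0,1],[-5,0,-150,0,1]])

```text
time: 6.25
tool_pos: [0.5512, -0.1586, 0.2047]
tcp_rot: [3.124, -0.334, 0.004]
wrist_force: [0.8, -0.2, -1.9]
finger_gap: 0.0131
grip_force: 58.6
```

```bash
python3 - <<'E'
from h import *
to(.53,.10,.2,-.1)
E
```

```text
t 6.25 pos [ 0.5512 -0.1586  0.2047] yaw -0.213 F [ 0.8 -0.2 -1.9] Tq [ 0.02 -0.08 -0.01] q [ 0.34  0.36 -0.14  1.77  0.06  1.02 -1.61] gap 0.0131 -> [ -75.4 -248.3    4.5] turn -0.113
```

>>> step_arm(rows=[[-31,-46,0,0,1],[-62,-92,0,0,1],[-93,-138,0,0,1],[-120,-184,0,-0.05,1],[-140,-230,0,-0.1,1]])

```text
time: 6.75
tool_pos: [0.4661, 0.0781, 0.2023]
tcp_rot: [3.136, -0.175, 0.002]
wrist_force: [1.2, 0.1, -1.5]
finger_gap: 0.0133
grip_force: 58.6
```

```bash
python3 - <<'E'
from h import *
to(.465,.18,.205,-.1)
E
```

```text
t 6.75 pos [0.4661 0.0781 0.2023] yaw -0.1115 F [ 1.2  0.1 -1.5] Tq [ 0.04 -0.11 -0.02] q [ 0.04  0.19 -0.3   2.    0.07  0.96 -1.98] gap 0.0133 -> [ -12.4 -101.2   -2.8] turn -0.0115
```

>>> step_arm(rows=[[-6,-40,-3,0,1],[-10,-85,-3,0,1],[-10,-95,-3,0,1],[-10,-95,-3,0,1],[-10,-95,-3,0,1]])

```text
time: 7.25
tool_pos: [0.4681, 0.1712, 0.2045]
tcp_rot: [3.136, -0.178, 0.0]
wrist_force: [0.2, -0.9, -1.8]
finger_gap: 0.0131
grip_force: 58.8
```

```bash
python3 - <<'E'
from h import *
to(.465,.18,.205,-.1)
C=cam("wrist");save("w3.png",capture("wrist"))
for q in("grinder_mouth","half_rib","grinder"):
    p=pinpoint("wrist",q);print(q,[(np.round(a["position"],1).tolist(),round(a["conf"],2),atz("wrist",a["position"],0 if q=="grinder" else .110,C).round(4).tolist()) for a in p[:3]])
E
```

```text
t 7.25 pos [0.4681 0.1712 0.2045] yaw -0.1137 F [ 0.2 -0.9 -1.8] Tq [-0.03  0.01  0.06] q [-0.1   0.24 -0.36  1.94  0.1   0.98 -2.19] gap 0.0131 -> [-4.1 -8.3 -0.5] turn -0.0137
grinder_mouth [([288.4, 86.4], 0.64, [0.5603, 0.1796, 0.11])]
half_rib []
grinder [([300.5, 102.8], 0.58, [0.5581, 0.179, 0.0])]
```

View pics/w3.png

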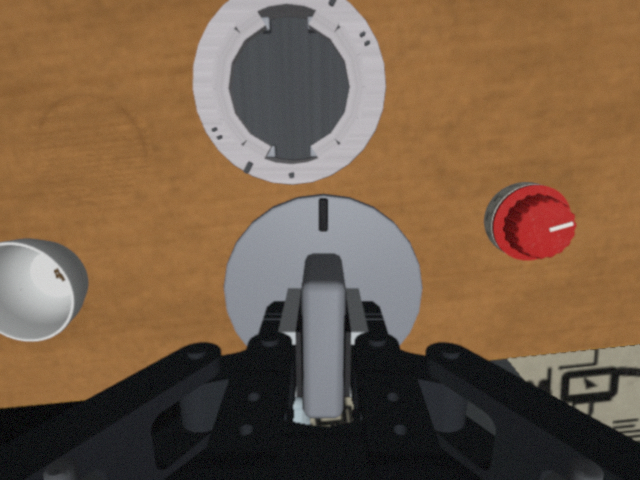

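The picture shows the bore centred at about (289,85), its slots at (287,10) and (292,155) with the near dot at (292,175), and ribs at (332,2) and (250,167). The held lid's disc has its front edge at (323,195) and its pointer at (323,214).

```bash
cat > fit.py <<'E'
from h import *
from scipy.optimize import least_squares
def circ(q,r0=None):
    f=lambda p:np.hypot(q[:,0]-p[0],q[:,1]-p[1])-(r0 or p[2])
    s=least_squares(f,[*q.mean(0),.04],loss="soft_l1",f_scale=.0005);return s.x,np.abs(s.fun).mean()
E
python3 - <<'E'
from fit import *
C=cam("wrist");s,M,w=st()
im=cv2.imread("pics/w3.png");g=cv2.GaussianBlur(cv2.cvtColor(im,6),(3,3),0).astype(float)
def radial(c,th,r0,r1,sgn):
    out=[]
    for t in th:
        rr=np.arange(r0,r1,.25);x=c[0]+rr*np.cos(t);y=c[1]+rr*np.sin(t)
        v=cv2.remap(g.astype(np.float32),x[None].astype(np.float32),y[None].astype(np.float32),1)[0]
        d=np.gradient(v)*sgn;k=np.argmax(d)
        if d[k]>3: out.append((x[k],y[k]))
    return np.array(out)
W=lambda P,z:np.array([atz("wrist",p,z,C)[:2] for p in P])
D=np.deg2rad
# bore: right arc -55..50 deg, left arc 130..235
b=radial((289,84),D(np.r_[-35:40:3,140:215:3]),50,72,1)
print("bore",len(b),circ(W(b,.110)))
o=radial((289,84),D(np.r_[10:170:4]),85,112,-1)
print("collar",len(o),circ(W(o,.110)), circ(W(o,.110),.054))
d=radial((323,292),D(np.r_[185:265:3,276:355:3]),85,110,-1)
for z in(s["tool_pos"][2]-.021-.002,):
    c,e=circ(W(d,z));print("disc",len(d),c,e,"fixed r",circ(W(d,z),.044)[0]);print("in tool",(M.T@np.r_[c[:2]-s["tool_pos"][:2],0]).round(4))
a=lambda u,v:np.arctan2(*(u-v)[::-1])
S=W([(287,10),(292,155),(292,175),(332,2),(250,167),(236,29),(0,0)],.11)
c=circ(W(b,.11))[0][:2]
print("slot",a(S[0],S[1]),"dot",a(c,S[2]),"ribs",a(S[3],S[4]),a(c,S[4]))
p=W([(323,201),(323,230)],.1825);print("pointer",a(p[0],p[1]),"yaw",w)
E
```

```text
bore 50 (array([0.55987327, 0.17910896, 0.03304376]), np.float64(0.00019451852603107042))
collar 40 (array([0.56008303, 0.17907053, 0.05320888]), np.float64(0.0005831717624994583)) (array([0.56108838, 0.17900471, 0.04      ]), np.float64(0.0007370682759160193))
disc 43 [0.46620732 0.17099644 0.04307573] 0.00010747322697706009 fixed r [0.46509134 0.17107844 0.04      ]
in tool [-0.002   0.0002 -0.    ]
slot -0.10078852094611523 dot -0.09719155326148254 ribs -0.6184623267486263 -0.6098174078394825
pointer -0.11601048210037047 yaw -0.11492359392401914
```

>>> step_arm(rows=[[40,-10,0,-0.015,1],[80,-18,0,-0.015,1],[91,-18,0,-0.015,1],[91,-18,15,-0.015,1],[91,-18,30,-0.015,1]])

```text
time: 7.95
tool_pos: [0.5595, 0.1793, 0.1729]
tcp_rot: [3.138, -0.155, -0.001]
wrist_force: [-0.6, -0.4, -1.6]
finger_gap: 0.0126
grip_force: 58.9
```

```bash
python3 - <<'E'
from h import *
to(.5619,.1788,.158,-.097)
E
```

```text
t 7.95 pos [0.5595 0.1793 0.1729] yaw -0.0986 F [-0.6 -0.4 -1.6] Tq [ 0.02  0.   -0.  ] q [-0.1   0.43 -0.33  1.76  0.16  0.98 -2.17] gap 0.0126 -> [ 2.4  0.2 14.9] turn -0.0016
```

>>> step_arm(rows=[[2,0,5,0,1],[2,0,14,0,1],[2,0,14,0,1],[2,0,14,0,1]])

```text
time: 8.35
tool_pos: [0.5623, 0.1796, 0.1604]
tcp_rot: [-3.138, 0.154, 0.0]
wrist_force: [-0.3, 0.3, -1.5]
finger_gap: 0.0137
grip_force: 58.9
```

```bash
python3 - <<'E'
from h import *
to(.5619,.1788,.1375,-.097)
E
```

```text
t 8.35 pos [0.5623 0.1796 0.1604] yaw -0.098 F [-0.3  0.3 -1.5] Tq [-0.01  0.03  0.03] q [-0.11  0.45 -0.33  1.76  0.17  0.96 -2.17] gap 0.0137 -> [-0.3  0.8 22.9] turn -0.001
```

>>> step_arm(rows=[[0,0.8,4,0,1],[0,0.8,8,0,1],[0,0.8,11,0,1],[0,0.8,14,0,1],[0,0.8,14,0,1]])

```text
time: 8.85
tool_pos: [0.5622, 0.1786, 0.1458]
tcp_rot: [3.138, -0.154, -0.001]
wrist_force: [-0.3, -0.3, -1.5]
finger_gap: 0.0131
grip_force: 58.9
```

```bash
python3 - <<'E'
from h import *
to(.5619,.1788,.1375,-.097)
E
```

```text
t 8.85 pos [0.5622 0.1786 0.1458] yaw -0.0982 F [-0.3 -0.3 -1.5] Tq [-0.07 -0.06 -0.01] q [-0.11  0.47 -0.32  1.77  0.18  0.93 -2.18] gap 0.0131 -> [-0.3 -0.1  8.3] turn -0.0012
```

Lug bottoms are about 8 mm into the slots with no contact force. I'll continue down to seat the disc.

>>> step_arm(rows=[[0,0,3,0,1],[0,0,5,0,1],[0,0,7,0,1],[0,0,8,0,1],[0,0,8,0,1]])

```text
time: 9.35
tool_pos: [0.5623, 0.1787, 0.1381]
tcp_rot: [3.138, -0.154, -0.0]
wrist_force: [0.3, -0.5, -1.9]
finger_gap: 0.0128
grip_force: 58.9
```

```bash
python3 - <<'E'
from h import *
to(.5619,.1788,.1375,-.097)
E
```

```text
t 9.35 pos [0.5623 0.1787 0.1381] yaw -0.0982 F [ 0.3 -0.5 -1.9] Tq [0.02 0.   0.  ] q [-0.11  0.48 -0.32  1.78  0.18  0.92 -2.18] gap 0.0128 -> [-0.4 -0.1  0.6] turn -0.0012
```

Still no contact, so I'll step down gently until it touches.

>>> step_arm(rows=[[0,0,0.6,0,1],[0,0,1.2,0,1],[0,0,1.2,0,1],[0,0,1.2,0,1]])

```text
time: 9.75
tool_pos: [0.5625, 0.1788, 0.1374]
tcp_rot: [-3.138, 0.154, -0.001]
wrist_force: [-2.7, 0.0, 6.2]
finger_gap: 0.0133
grip_force: 59.9
```

Seated: contact at exactly the predicted height. Now I'll turn clockwise about the lid's axis in two stages.

>>> step_arm(rows=[[0,0.1,-0.3,0.06,1],[0,0.3,-0.4,0.14,1],[-0.1,0.4,-0.4,0.22,1],[-0.1,0.6,-0.4,0.3,1],[-0.2,0.7,-0.4,0.38,1]])

```text
time: 10.25
tool_pos: [0.5624, 0.1781, 0.1376]
tcp_rot: [-3.051, 0.749, -0.001]
wrist_force: [2.1, 1.0, -0.7]
finger_gap: 0.0131
grip_force: 58.9
```

```bash
python3 - <<'E'
from h import *
c=np.array([.5599,.1791]);f=-.621
to(c[0]+.002*np.cos(f),c[1]+.002*np.sin(f),.1374,f)
E
```

```text
t 10.25 pos [0.5624 0.1781 0.1376] yaw -0.4814 F [ 2.1  1.  -0.7] Tq [ 0.16 -0.32  0.1 ] q [-0.18  0.47 -0.24  1.78  0.13  0.91 -2.52] gap 0.0131 -> [-0.7  0.6  0.2] turn 0.1396
```

>>> step_arm(rows=[[-0.2,0.2,0.2,0.05,1],[-0.3,0.4,0.4,0.1,1],[-0.5,0.4,0.5,0.135,1],[-0.5,0.4,0.5,0.138,1],[-0.5,0.4,0.5,0.138,1]])

```text
time: 10.75
tool_pos: [0.5622, 0.1779, 0.1375]
tcp_rot: [-2.993, 0.951, -0.002]
wrist_force: [3.5, 0.5, 5.3]
finger_gap: 0.0134
grip_force: 59.9
```

```bash
python3 - <<'E'
from h import *
to(.5615,.1779,.1374,-.621)
im=capture("wrist");save("w4.png",im)
E
```

```text
t 10.75 pos [0.5622 0.1779 0.1375] yaw -0.6153 F [3.5 0.5 5.3] Tq [-0.16 -0.59  0.07] q [-0.2   0.47 -0.21  1.78  0.12  0.9  -2.64] gap 0.0134 -> [-0.5  0.4  0.1] turn 0.0057
```

View pics/w4.png

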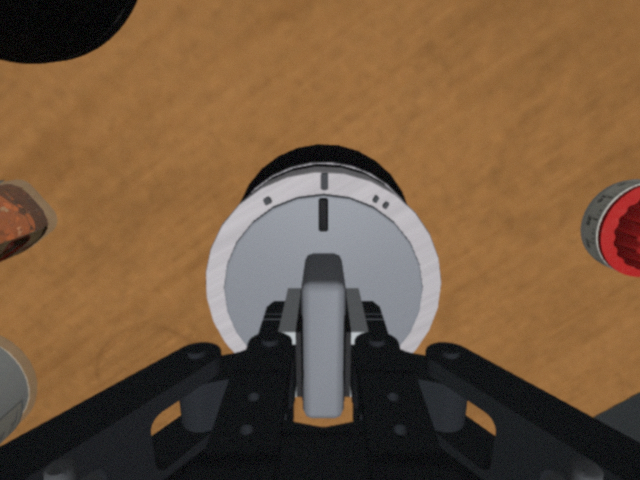

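The lid's pointer (323,214) lines up with the single long rib (324,181), the disc lies flat on the collar, and the double dots are well beyond at (380,202). I'll let it settle briefly and then hand in.

>>> step_arm(rows=[[0,0,0,0.005,1],[0,0,0,0.005,1],[0,0,0,0.005,1],[0,0,0,0.005,1],[0,0,0,0.005,1]])

```text
time: 11.3
tool_pos: [0.5622, 0.1779, 0.1375]
tcp_rot: [-2.991, 0.958, -0.002]
wrist_force: [3.0, -0.6, 5.5]
finger_gap: 0.0129
grip_force: 59.9
```

```bash
python3 - <<'E'
from h import *
to(.5615,.1779,.1374,-.621)
print(hand_in())
E
```

```text
t 11.3 pos [0.5622 0.1779 0.1375] yaw -0.6201 F [ 3.  -0.6  5.5] Tq [-0.2  -0.61  0.19] q [-0.2   0.47 -0.21  1.78  0.12  0.9  -2.65] gap 0.0129 -> [-0.6  0.4  0.1] turn 0.0009
the job is handed in; nothing more can be done
None
```

The lid is seated in the grinder's mouth and held at the pulse position, with its pointer at the single long rib (30° from entry), and I handed the job in at 11.3 s; no verdict came back.

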